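# Key a rearing jar into its carrier and clamp it

## Task

Of the two rearing jars, take the one with a flat side, turn it so that its flat faces the clamp jaw of the carrier, and lower it upright, without dropping it, fully home into the carrier's D-shaped nest. Then swing the carrier's cam lever over its high point until it snaps closed and stays closed against its stop. Leave the other things standing where they are.

Things in the scene. Friction and masses are not known exactly. Their poses are not given: they have to be found in the camera images.
- keyed_jar: Jar to load: clear plastic, brown soil, white lid; 64 mm round with one upright flat (D-shaped from above, lid too). Origin on the round part's axis, at the underside; z up. The flat faces its -y, 22 mm from the axis, 46 mm wide. Body 60 mm high; lid from 58 to 70 mm, 1.5 mm wider all round. The lowest 6 mm of the foot taper in by 3 mm. 0.12 to 0.24 kg. Starts upright on the table.
- jar_bar (a point): Middle of the grey grip bar on the keyed jar's lid, 86 mm above the jar's underside, on its axis. The bar is 50 mm long along the jar's x, 14 mm thick along its y, and stands from 70 to 100 mm above the underside. Axes as the jar's.
- jar_flat (a point): Middle of the keyed jar's flat, 22 mm from its axis towards its -y, 35 mm above its underside.
- holder: The carrier, fixed to the table: perforated aluminium base 120 (x) by 170 (y) by 12 mm, from y = -119 to +51 mm; origin on the table under the nest's centre. A grey wall 5 mm thick, 42 mm high over the table, surrounds the nest. On its -y side stands the clamp: a grey block 50 by 50 mm, 48 mm high, centred 77 mm from the nest.
- nest (a point): Centre of the nest floor, 12 mm above the table, 30 mm below the wall's rim; axes as the holder's. Round wall of radius 34 mm; on its -y a flat wall 24 mm from the centre, with a 25 mm gap for the jaw (open jaw 2 mm behind that wall). The jar enters only when turned to match: jar axes = nest axes (jar -y to nest -y) within about 0.08 rad. Seated, its underside rests here.
- nest_key (a point): Where the middle of the jar's flat is when the jar is seated: 22 mm from the nest's centre towards -y, 35 mm above the nest floor.
- lever (a joint): Cam lever angle, rad: 0 open (lever points along the holder's -y), growing clockwise seen from above to the closed stop at 1.4 (almost along the holder's -x). Starts open; let go short of the high point, it swings back. A spring resists with up to 0.9 N m (9 N at the post) as far as the high point at 1.15; past it the lever snaps to 1.4 and stays. Closing moves the jaw 5 mm up to the flat.
- lever_pivot (a point): The lever's vertical axis, 75 mm from the nest's centre towards the holder's -y, 58 mm above the table (the steel arm, 16 mm wide, 12 mm thick, is at this height). A short spring strut, up to 79 mm above the table, runs from a pin near the pivot to a steel post 45 mm from it towards the holder's +x.
- lever_post (a point): The grey upright post at the lever's end, 16 mm diameter, 95 mm from the pivot, standing from 52 to 125 mm above the table; this point is on its axis at 105 mm. The lever is pushed or pulled by this post.
- round_jar: Bystander: like the keyed jar, with the same lid bar and size, but fully round, without a flat. Origin at the underside centre. Either jar may stand in either place.
- torch: Bystander: blue torch standing upright, 34 mm diameter, 117 mm high, origin at the underside centre.
- film_can: Bystander: white film canister with grey lid, 34 mm diameter, 51 mm high, origin at the underside centre.
- flat_tub: Bystander: low clear tub with soil and clear lid, 138 by 98 mm, 52 mm high, origin at the underside centre.

How it is judged:
On the way, in this order (a step that is already met when the one before it is completed fails the run):
1. the keyed jar is fully down in the nest, flat to the jaw, while the lever is still open (horizontal distance between keyed_jar and nest below 0.006 m and horizontal distance between jar_flat and nest_key below 0.007 m and z of keyed_jar in the frame of nest between -0.003 and 0.003 m and angle between keyed_jar's own z axis and vertical below 0.06 rad and value of joint lever below 0.6 rad), for 0.2 s.
2. the lever is snapped closed with the jar in the nest (horizontal distance between keyed_jar and nest below 0.006 m and horizontal distance between jar_flat and nest_key below 0.007 m and z of keyed_jar in the frame of nest between -0.003 and 0.003 m and angle between keyed_jar's own z axis and vertical below 0.06 rad and value of joint lever above 1.3 rad), for 0.2 s.
At the end, for the whole second after the job is handed in: The keyed jar stands in the nest at rest: its axis within 6 mm of the nest's centre, the middle of its flat within 7 mm of the key point, its underside within 3 mm of the nest floor, upright within 0.06 rad; the lever is closed beyond 1.3 rad; the gripper has let go (all of step 2 and linear speed of keyed_jar below 0.02 m/s and contact force between the fingers and keyed_jar below 0.1 N); the robot touches nothing.
It fails at once if the round jar, torch, film canister or flat tub is moved by more than 30 mm or knocked over (distance of any of round_jar, torch, film_can, flat_tub from where it was at the start of the episode above 0.03 m or angle between any of round_jar, torch, film_can, flat_tub's own z axis and vertical above 0.5 rad).
It fails at once if the keyed jar is dropped (falls free faster than 0.6 m/s) (contact force between anything else and keyed_jar below 0.05 N and linear speed of keyed_jar above 0.6 m/s).
It fails at once if the keyed jar is tipped by more than 0.7 rad (angle between keyed_jar's own z axis and vertical above 0.7 rad).
It also fails if it takes over 58 s, if anything falls off the work surface, if the arm or the gripper's body presses on something with over 40 N, if the wrist force passes 120 N, or if a joint passes its speed limit or range.

## Robot

A 6-joint arm with a two-finger parallel gripper is mounted at the origin on the work surface. World frame = base frame: x ahead of the robot, y to its left, z up, the work surface at z = 0. Lengths are in m, angles in rad, forces in N, time in s.
With the tool pointing down it reaches from about 0.35 to 0.775 m from the base axis. Payload 5.5 kg.
Tool frame: the origin (TCP) lies between the finger pads; the fingertips stand 11 mm ahead of it and the grasp point (between the pads) lies 8 mm behind it (tips_ahead is the distance from the TCP to the fingertips, in m); z points along the fingers, y is the line along which they close (so a half turn about z gives the same grasp; the last joint's range is limited). The gripper opens to 85 mm and grips with 20 to 120 N. Pads are 22 mm wide; open, the fingers measure 114 mm over their backs; the gripper's body (76 mm by 85 mm) begins 54 mm behind the grasp point. The pads swing forward as they close: fully open they stand 13 mm farther back than shut.
Start: joints at [1.19, 0.313, 0.046, 1.304, 0, 1.431], TCP at [0.137, 0.558, 0.242] pointing down, gripper open.
Joint ranges: [-2.76, 2.76], [-0.86, 1.69], [-1.03, 1.26], [-2.2, 2.34], [-1.47, 1.5], [-3.14, 3.14]. Speed limits (rad/s): [2.57, 2.57, 3.14, 3.14, 3.14, 3.14].

## Interface

Orientations are given as a unit quaternion [w, x, y, z].
In Python, from workcell import * gives the robot as it stands. The module is installed in compiled form; this text tells all that it offers.
- The arm moves only by the tool jog_arm, never from a script. Its argument "moves" is a list of rows, each an object with "fingers": the closure, from 0 (fully open) to 1 (shut); "slide": the shift along the tool's x, y, z in mm, a list of three; "angular": the turn, a rotation vector about the tool's x, y, z in degrees, a list of three. A call has 1 to 10 rows; each row is the pose to reach, as a shift and turn from the pose commanded when the call began, along the tool's axes at that moment; what a row does not reach only later rows make up. A row lasts 1/12 s, in which the tool goes at most 41.7 mm and 7.16 degrees, less where a joint would pass 70% of its speed; a pose out of reach is approached as far as the arm can. A call with a gripper value outside its range is refused whole. The fingers move at their own pace and stop on an object; "squeeze" is the grip in N (left out, the last holds). Time passes only in rows, so rows that repeat a pose let the fingers close. It gives the time, the measured TCP pose, the force, the opening and the grip force at its end, in the units of the state.
- get_state(): the state, without advancing time (a new reading comes with each control period).
- read_camera(name): name is "side" or "top"; returns a dict with "color" (420x560x3 uint8, red, green, blue), "fovy" (degrees; the focal length in pixels is half the picture's height over the tangent of half this angle, whatever the lens; pixels are square), "cx", "cy" (the principal point, pixels), "world_from_camera" (4x4, takes a point from camera to world coordinates). Camera axes: x right, y down, z forward; pixel columns grow to the right and rows downward; lengths in m; the calibration is good to about 2 mm. A picture is of the moment at which its call begins. There is no depth.
- hand_in(): hands the job in; it is judged then, once.
Trained networks look in a picture, given as the dict that the camera call returned (one of the last four; its "shot" number tells which), for a name from the list of things; names that differ only in an ending like _2 or _b are one class to them, and where a whole thing is asked for, a point or a joint stands for the part that bears it (a point fixed in the world has none). Each returns a list of dicts, best first, with "p" (0 to 1); they miss things now and then, are a little off and sometimes report something else, mostly with a low value. They report only what shows in the picture. A call takes as long as a camera call.
- look_for(target, picture): "point" ([column, row] in pixels, amid what is visible of it).
- tip_of(target, picture): "point" ([column, row] in pixels: a listed point, or the origin of a listed thing).
The state is a dict: "clock": time; "joint_pos": joint angles; "qvel": joint speeds; "tau": joint torques, N m; "tcp_pos": TCP position; "orientation": TCP orientation; "wrist_force": force on the tool from outside, world axes, zero at the start; "ft_torque": the same for the moment, N m; "finger_gap": finger opening in m; "grip_force": force on a finger pad.
Only numpy, scipy, OpenCV 4.12 (cv2) and the standard library are available. Lean on these libraries where they do the work, as an engineer would, in place of code of your own. Each camera call takes 0.05 s, during which the arm holds its last target. There are 200 camera calls.

## Working session

There is one attempt and no reset: what is moved stays moved. The work goes in short steps, Python scripts to look and compute and a tool call to move; the robot and the scene stay as the last step left them, time stands still between calls to the robot, and variables do not carry over. Pictures are saved under pics/ and viewed, at most 10 in all, crops included, and the job is handed in when it is done.

Besides the shell and the picture viewer there is one more tool, called after "Call:" by a JSON object that holds its "method" and its "body". jog_arm: Moves the arm, as the interface text tells. Its arguments: {"type":"object","properties":{"moves":{"type":"array","items":{"type":"object","properties":{"fingers":{"type":"number"},"slide":{"type":"array","items":{"type":"number"}},"angular":{"type":"array","items":{"type":"number"}}}}},"squeeze":{"type":"number"}},"required":["moves"]}

```bash
mkdir -p pics; cat > h.py <<'E'
from workcell import *
import numpy as np, cv2
from scipy.spatial.transform import Rotation as R
def ray(p,px):
    f=p["color"].shape[0]/2/np.tan(np.radians(p["fovy"])/2)
    T=np.array(p["world_from_camera"]);d=T[:3,:3]@[(px[0]-p["cx"])/f,(px[1]-p["cy"])/f,1]
    return T[:3,3],d/np.linalg.norm(d)
def atz(p,px,z):
    o,d=ray(p,px);return o+d*(z-o[2])/d[2]
def proj(p,X):
    f=p["color"].shape[0]/2/np.tan(np.radians(p["fovy"])/2)
    T=np.array(p["world_from_camera"]);c=T[:3,:3].T@(np.array(X)-T[:3,3])
    return np.array([p["cx"]+f*c[0]/c[2],p["cy"]+f*c[1]/c[2]])
def tri(rays):
    A=sum(np.eye(3)-np.outer(d,d) for o,d in rays);b=sum((np.eye(3)-np.outer(d,d))@o for o,d in rays)
    X=np.linalg.solve(A,b);return X,[np.linalg.norm(np.cross(X-o,d)) for o,d in rays]
def st():
    s=get_state();q=s["orientation"];r=R.from_quat([q[1],q[2],q[3],q[0]])
    return s,np.array(s["tcp_pos"]),r
E
python3 - <<'E'
from h import *
s,t,r=st();print(s);print(r.as_matrix().round(3))
P={n:read_camera(n) for n in("top","side")}
for n,p in P.items():
    cv2.imwrite(f"pics/{n}0.png",p["color"][:,:,::-1]);print(n,p["fovy"],p["cx"],p["cy"],np.array(p["world_from_camera"]).round(3).tolist())
for k in "keyed_jar jar_bar jar_flat round_jar holder nest nest_key lever_pivot lever_post torch film_can flat_tub".split():
    for n,p in P.items():
        print(k,n,[(np.round(d["point"],1).tolist(),round(d["p"],2)) for d in tip_of(k,p)[:3]])
E
```

```text
{'clock': 0.0, 'joint_pos': array([1.19041990e+00, 3.14003356e-01, 4.49623976e-02, 1.30356817e+00,
       1.92255032e-05, 1.43118434e+00]), 'qvel': array([ 0.00067565, -0.00012124,  0.00014179, -0.00042195, -0.00099008,
       -0.00197433]), 'tau': array([ 9.27108067e-05, -4.80627000e+01,  2.98533708e+01,  1.90945499e-02,
       -1.42714712e-04, -6.25769857e-06]), 'tcp_pos': array([0.13693477, 0.55795755, 0.24140037]), 'orientation': array([-2.42302047e-04,  1.20091627e-01,  9.92762398e-01, -8.73464639e-04]), 'wrist_force': array([-0.71332953,  0.14015211, -0.23395222]), 'ft_torque': array([-0.02136963,  0.02718547,  0.01873811]), 'grip_force': 0.0, 'finger_gap': 0.08568918330293829}
[[-0.971  0.238 -0.001]
 [ 0.238  0.971 -0.002]
 [ 0.    -0.002 -1.   ]]
top 46.80296857281851 281.1530565603911 209.94474880035 [[0.001, -0.995, 0.097, 0.41], [-1.0, -0.002, -0.008, 0.052], [0.009, -0.097, -0.995, 1.185], [0.0, 0.0, 0.0, 1.0]]
side 44.395687819158184 270.06743980326144 206.6346389507013 [[0.98, -0.126, 0.153, 0.336], [-0.198, -0.662, 0.723, -0.768], [0.01, -0.739, -0.674, 0.872], [0.0, 
[... 401 characters left out ...]
der top [([330.3, 204.0], 0.72)]
holder side [([292.4, 280.4], 0.87)]
nest top [([333.7, 202.3], 0.94)]
nest side [([292.7, 282.4], 0.67), ([299.3, 280.2], 0.63)]
nest_key top [([345.6, 203.0], 0.84)]
nest_key side [([301.5, 277.9], 0.62), ([226.1, 198.7], 0.42)]
lever_pivot top [([365.6, 201.1], 0.86)]
lever_pivot side [([310.0, 296.3], 0.62)]
lever_post top [([414.5, 191.7], 0.61)]
lever_post side [([329.0, 318.8], 0.64), ([299.5, 276.8], 0.47)]
torch top [([282.9, 142.8], 0.66)]
torch side [([344.4, 230.6], 0.57)]
film_can top [([276.7, 265.4], 0.62)]
film_can side [([219.5, 248.2], 0.71)]
flat_tub top [([156.6, 254.3], 0.65)]
flat_tub side [([215.4, 169.2], 0.81), ([346.1, 234.3], 0.42)]
```

```bash
python3 - <<'E'
import cv2
a=cv2.imread("pics/top0.png")[100:320,100:460];cv2.imwrite("pics/top0c.png",cv2.resize(a,None,fx=2.2,fy=2.2,interpolation=2))
a=cv2.imread("pics/side0.png")[110:370,150:430];cv2.imwrite("pics/side0c.png",cv2.resize(a,None,fx=2.3,fy=2.3,interpolation=2))
E
```

```text
(no output)
```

View pics/top0c.png

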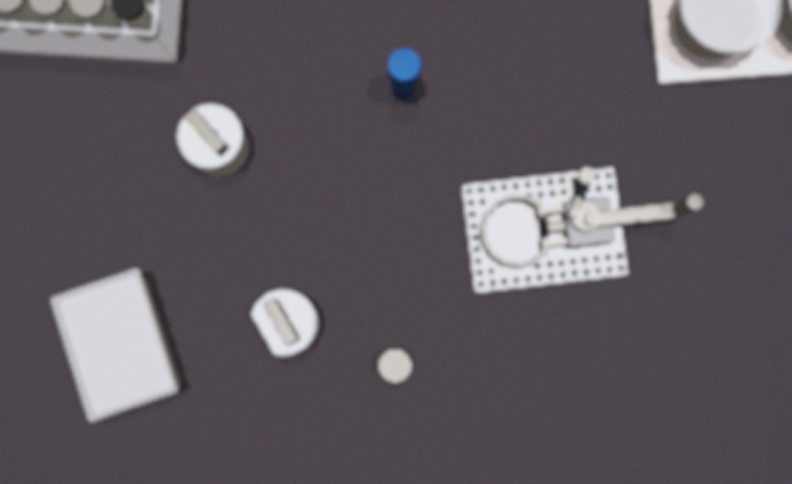

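View pics/side0c.png

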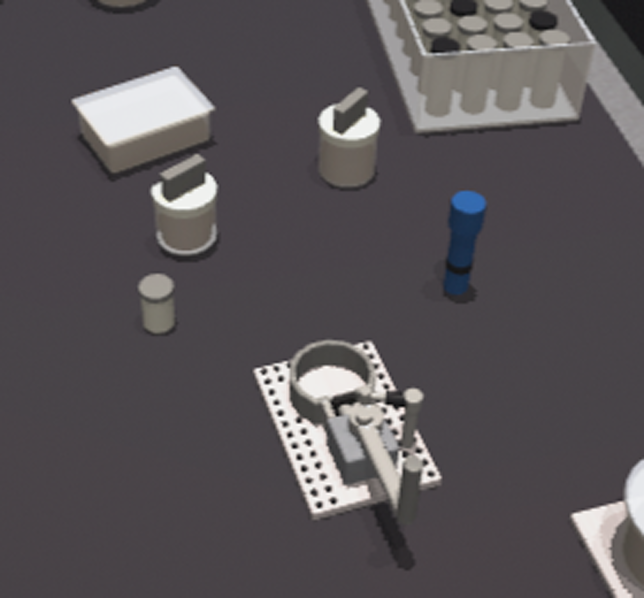

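The top view shows the keyed jar at about (230, 247), with its lid flat on the lower left. The round jar is at (197, 163), the carrier at (333, 203) with the open lever pointing right, and the film can at (279, 266). I'll fit the outlines next.

```bash
cat > fit.py <<'E'
from h import *
from scipy.optimize import least_squares
def dsdf(P,r,f): # approx distance to D outline, flat at -y=f
    return np.maximum(np.hypot(P[:,0],P[:,1])-r,-P[:,1]-f)
def contour(p,seed,z,win,thr):
    g=cv2.cvtColor(p["color"],cv2.COLOR_RGB2GRAY).astype(np.float32)
    S=4;x0,y0=int(seed[0])-win,int(seed[1])-win
    c=cv2.resize(g[y0:y0+2*win,x0:x0+2*win],None,fx=S,fy=S,interpolation=cv2.INTER_CUBIC)
    m=(c>thr).astype(np.uint8)
    cs,_=cv2.findContours(m,cv2.RETR_EXTERNAL,cv2.CHAIN_APPROX_NONE)
    k=max(cs,key=cv2.contourArea)[:,0,:].astype(float)
    px=(k+.5)/S-.5+[x0,y0]
    return np.array([atz(p,q,z)[:2] for q in px]),px
def loc(P,x,y,a):
    c,s=np.cos(a),np.sin(a);d=P-[x,y];return np.c_[c*d[:,0]+s*d[:,1],-s*d[:,0]+c*d[:,1]]
def fitjar(p,seed,z=.07,a0=None,win=32,thr=140):
    P,px=contour(p,seed,z,win,thr);best=None
    for a in np.arange(-3,3,.5):
        s=least_squares(lambda v:dsdf(loc(P,*v),.0335,.0235),[*P.mean(0),a],loss="soft_l1",f_scale=.001)
        if best is None or s.cost<best.cost: best=s
    return best.x,np.std(best.fun),len(P)
def fitbase(p,seed,z=.012,win=60,thr=110):
    P,px=contour(p,seed,z,win,thr)
    return P,px
E
python3 - <<'E'
from fit import *
p=read_camera("top")
for thr in(110,140,170): print("jar",thr,*fitjar(p,(230,247),thr=thr))
g=cv2.cvtColor(p["color"],cv2.COLOR_RGB2GRAY)
print(g[200,300:440].tolist())
P,px=contour(p,(345,204),.012,50,110)
r=cv2.minAreaRect((P*1000).astype(np.float32));print("base",r);print(cv2.boxPoints(r))
print("box px",cv2.minAreaRect(px.astype(np.float32)))
# hints
P2={"top":p,"side":read_camera("side")}
for k in["lever_pivot","lever_post","nest","nest_key","jar_bar","keyed_jar","torch","film_can","round_jar"]:
    rs=[ray(q,tip_of(k,q)[0]["point"]) for q in P2.values() if tip_of(k,q)]
    if len(rs)==2: print(k,*[np.round(v,4) for v in tri(rs)])
E
```

```text
jar 110 [0.43480564 0.16305201 3.68541501] 0.0004184942162122823 348
jar 140 [ 0.4349218   0.16333031 -2.60925989] 0.0003098372341030472 338
jar 170 [ 0.43492912  0.16344069 -2.60895454] 0.00028602457505177964 327
[74, 74, 75, 75, 75, 75, 75, 75, 73, 73, 85, 135, 190, 215, 219, 218, 222, 221, 206, 187, 192, 209, 222, 228, 228, 228, 228, 227, 229, 228, 228, 228, 228, 228, 228, 228, 228, 228, 228, 228, 228, 226, 217, 194, 152, 94, 56, 75, 124, 174, 198, 203, 204, 201, 186, 157, 124, 114, 126, 141, 170, 199, 213, 216, 207, 190, 186, 202, 211, 214, 216, 217, 216, 214, 213, 213, 212, 211, 209, 205, 202, 198, 196, 196, 194, 192, 188, 180, 166, 150, 147, 153, 154, 151, 145, 137, 127, 116, 108, 103, 100, 97, 91, 85, 79, 72, 67, 67, 71, 73, 72, 72, 74, 73, 74, 74, 72, 75, 73, 72, 73, 71, 74, 73, 74, 74, 74, 71, 73, 75, 72, 73, 73, 73, 72, 72, 73, 73, 72, 73]
base ((542.2099609375, -133.80142211914062), (128.79632568359375, 206.4980926513672), 6.799461841583252)
[[ 466.04062   -38.90297 ]
 [ 490.48886  -243.94867 ]
 [ 618.3793   -228.69987 ]
 [ 593.931     -23.654175]]
box px ((353.17205810546875, 202.8882293701172), (52.62240982055664, 84.39741516113281), 83.0887680053711)
lever_pivot [ 0.5435 -0.1564  0.0452] [0.0017 0.0017]
lever_post [ 0.5545 -0.2551  0.1115] [0.0031 0.0031]
nest [ 0.5351 -0.0902  0.0121] [0.005 0.005]
nest_key [ 0.5404 -0.1117  0.0469] [0.0023 0.0023]
jar_bar [0.4358 0.1666 0.0853] [0.0031 0.0031]
keyed_jar [ 0.4276  0.1714 -0.0128] [0.0024 0.0024]
torch [ 0.6931  0.0411 -0.0053] [0.0019 0.0019]
film_can [ 0.3905  0.0505 -0.0053] [0.0014 0.0014]
round_jar [0.6309 0.2399 0.0031] [0.0004 0.0004]
```

```bash
cat >> fit.py <<'E'
def fitholder(p,seed,win,thr):
    P,px=contour(p,seed,.012,win,thr)
    def f(v):
        L=loc(P,*v)-[0,-.034];q=np.abs(L)-[.06,.085]
        return np.maximum(q[:,0],q[:,1])
    s=least_squares(f,[.54,-.086,.08],loss="cauchy",f_scale=.0008)
    return s.x,np.median(np.abs(s.fun)),np.mean(np.abs(s.fun)<.0015),P
E
python3 - <<'E'
from fit import *
p=read_camera("top");q=read_camera("side")
for thr in(120,145,165):
    print("top",*fitholder(p,(345,204),55,thr)[:3]); print("side",*fitholder(q,(300,295),60,thr)[:3])
v=fitholder(p,(345,204),55,145)[0]
im={"top":p["color"].copy(),"side":q["color"].copy()}
def W(L):
    c,s=np.cos(v[2]),np.sin(v[2]);return np.array([v[0]+c*L[0]-s*L[1],v[1]+s*L[0]+c*L[1],L[2]])
jv=fitjar(p,(230,247),thr=150)[0]
def J(L):
    c,s=np.cos(jv[2]),np.sin(jv[2]);return np.array([jv[0]+c*L[0]-s*L[1],jv[1]+s*L[0]+c*L[1],L[2]])
A=np.linspace(0,2*np.pi,60)
cur=[[W(x) for x in[(-.06,-.119,.012),(.06,-.119,.012),(.06,.051,.012),(-.06,.051,.012),(-.06,-.119,.012)]],
 [W((.034*np.cos(a),max(.034*np.sin(a),-.024),.042)) for a in A],
 [J((.0335*np.cos(a),max(.0335*np.sin(a),-.0235),.07)) for a in A],
 [J(x) for x in[(-.025,-.007,.1),(.025,-.007,.1),(.025,.007,.1),(-.025,.007,.1),(-.025,-.007,.1)]],
 [W((.008*np.cos(a),-.17+.008*np.sin(a),.125)) for a in A]]
tiles=[]
for n,cam,(x0,y0,x1,y1) in(("top",p,(190,130,430,290)),("side",q,(190,150,430,360))):
    b=cv2.resize(cam["color"][y0:y1,x0:x1,::-1],None,fx=3.3,fy=3.3,interpolation=2)
    for c in cur:
        k=[((proj(cam,X)+.5-[x0,y0])*3.3).astype(int) for X in c];cv2.polylines(b,[np.array(k)],False,(0,0,255),1)
    cv2.imwrite(f"pics/{n}1.png",b[:600,:800])
print(v,jv)
E
```

```text
top [ 0.53608051 -0.08463797  0.08858286] 0.0023454518718835256 0.3416666666666667
side [ 0.53377392 -0.08630229  0.11828229] 0.010771743696117685 0.36507936507936506
top [ 0.53473719 -0.08475913  0.11816182] 0.001103116012403045 0.668219944082013
side [ 0.53395195 -0.08600299  0.11745751] 0.013042387830518906 0.2990239574090506
top [ 0.53513265 -0.08514342  0.11776735] 0.00039515717706518905 0.7791519434628975
side [ 0.51724894 -0.08115411 -0.0906845 ] 0.01435830244174783 0.08305866842452209
[ 0.53473719 -0.08475913  0.11816182] [ 0.43492719  0.16332617 -2.60852466]
```

View pics/top1.png

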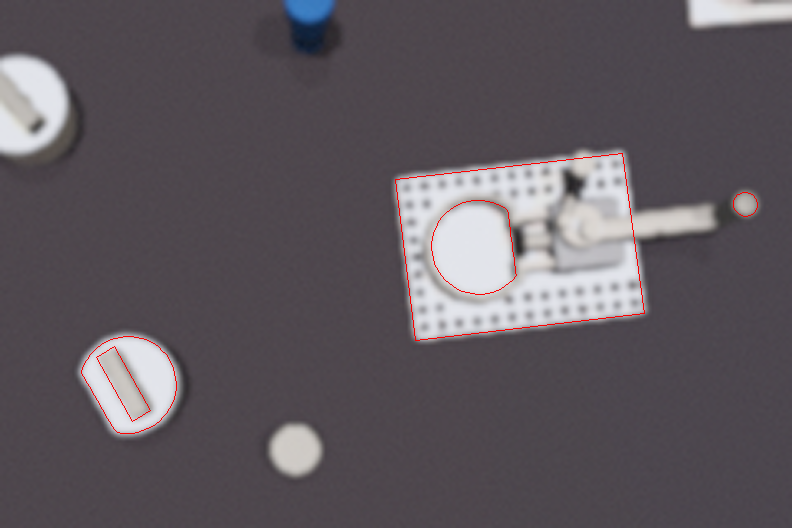

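View pics/side1.png

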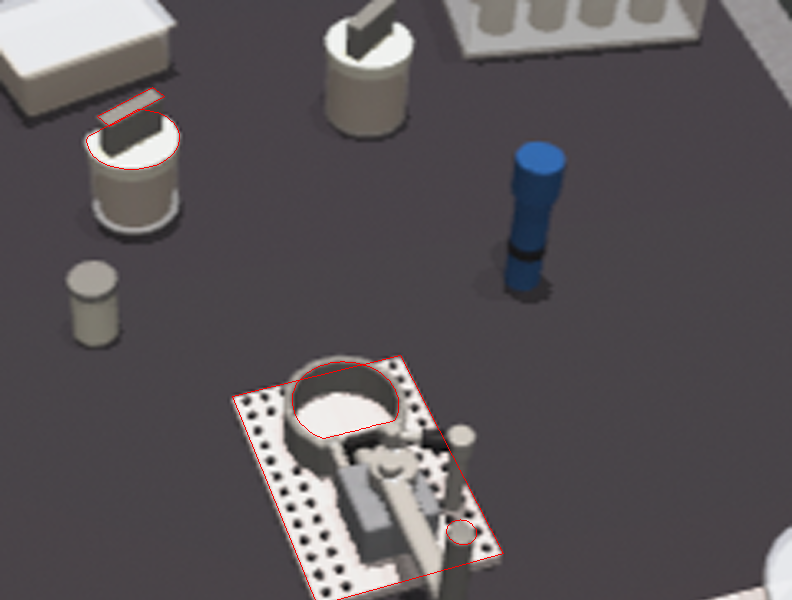

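The model overlays match both views within about a pixel: jar lid, bar, base, nest and post all line up. I'll work out the approach now.

```bash
cat >> h.py <<'E'
JAR=np.array([.4349,.1634,-2.609]); HOL=np.array([.5350,-.0851,.118])
def hol(x,y):
    c,s=np.cos(HOL[2]),np.sin(HOL[2]);return np.array([HOL[0]+c*x-s*y,HOL[1]+s*x+c*y])
def go(x,y,z,head,cw=None):
    "print slide/turn from the present pose; head = world heading of tool y; tool pointing down"
    s,t,r=st();d=np.array([x,y,z])-t;M=r.as_matrix()
    h=np.arctan2(M[1,1],M[0,1]);turn=-(head-h)
    turn=(turn+np.pi)%(2*np.pi)-np.pi
    c,sn=np.cos(head),np.sin(head);T=np.array([[sn,c,0],[-c,sn,0],[0,0,-1]])
    rv=R.from_matrix(M.T@T).as_rotvec(degrees=True)
    print("t%.2f"%s["clock"],"tcp",t.round(4),"head %.3f"%h,"q",np.round(s["joint_pos"],2),"F",np.round(s["wrist_force"],1),"gap %.3f"%s["finger_gap"],"grip %.1f"%s["grip_force"])
    print("slide",(M.T@d*1000).round(1),"rotvec",rv.round(1),"zturn %.1f"%np.degrees(turn))
E
python3 -c "
from h import *
go(.4349,.1634,.16,JAR[2]+np.pi/2)"
```

```text
Traceback (most recent call last):
  File "h.py", line 29, in go
    rv=R.from_matrix(M.T@T).as_rotvec(degrees=True)
       ~~~~~~~~~~~~~^^^^^^^
  File "scipy/spatial/transform/_rotation.pyx", line 1143, in scipy.spatial.transform._rotation.Rotation.from_matrix
ValueError: Non-positive determinant (left-handed or null coordinate frame) in rotation matrix 0: [[ 7.15513181e-01 -6.98599232e-01  4.10927144e-05]
 [-6.98599230e-01 -7.15513182e-01 -4.58423223e-05]
 [-6.14277900e-05 -4.09344719e-06  9.99999998e-01]].
```

```bash
sed -i 's/\[\[sn,c,0\],\[-c,sn,0\]/[[-sn,c,0],[c,sn,0]/' h.py
python3 -c "
from h import *
go(.4349,.1634,.16,JAR[2]+np.pi/2)"
```

```text
t3.30 tcp [0.1372 0.5584 0.2423] head 1.330 q [ 1.19  0.31  0.05  1.3  -0.    1.43] F [ 0.4 -0.4  0.2] gap 0.086 grip 0.0
slide [-383.4 -312.6   82.3] rotvec [  0.   -0.  135.7] zturn 135.7
```

Call:
{"method": "jog_arm", "body": {"moves": [{"slide":[-383.4,-312.6,20],"angular":[0,0,70],"fingers":0.4},{"slide":[-383.4,-312.6,20],"angular":[0,0,70],"fingers":0.4},{"slide":[-383.4,-312.6,20],"angular":[0,0,70],"fingers":0.4},{"slide":[-383.4,-312.6,20],"angular":[0,0,70],"fingers":0.4},{"slide":[-383.4,-312.6,20],"angular":[0,0,70],"fingers":0.4},{"slide":[-383.4,-312.6,20],"angular":[0,0,70],"fingers":0.4},{"slide":[-383.4,-312.6,20],"angular":[0,0,70],"fingers":0.4},{"slide":[-383.4,-312.6,20],"angular":[0,0,70],"fingers":0.4},{"slide":[-383.4,-312.6,20],"angular":[0,0,70],"fingers":0.4},{"slide":[-383.4,-312.6,20],"angular":[0,0,70],"fingers":0.4}]}}

```text
clock: 4.13
tcp_pos: [0.3886, 0.2242, 0.2258]
orientation: [0.0, 0.67, 0.742, 0.0]
wrist_force: [0.2, 0.9, 0.1]
finger_gap: 0.0516
grip_force: 0.0
```

```bash
python3 -c "
from h import *
go(.4349,.1634,.16,JAR[2]+np.pi/2)"
```

```text
t4.13 tcp [0.3886 0.2242 0.2258] head 0.102 q [ 0.34  0.07 -0.29  1.2   0.    1.81] F [0.2 0.9 0.1] gap 0.052 grip 0.0
slide [-65.3  39.8  65.8] rotvec [ 0.  -0.1 65.4] zturn 65.4
```

Call:
{"method": "jog_arm", "body": {"moves": [{"slide":[-55,40,60],"angular":[0,0,60]},{"slide":[-55,40,60],"angular":[0,0,60]},{"slide":[-55,40,60],"angular":[0,0,60]},{"slide":[-55,40,60],"angular":[0,0,60]},{"slide":[-55,40,60],"angular":[0,0,60]},{"slide":[-55,40,60],"angular":[0,0,60]},{"slide":[-55,40,60],"angular":[0,0,60]},{"slide":[-55,40,60],"angular":[0,0,60]},{"slide":[-55,40,60],"angular":[0,0,60]},{"slide":[-55,40,60],"angular":[0,0,60]}]}}

```text
schema error: expected keys fingers, slide, angular
```

```bash
python3 -c "
from h import *
go(.4349,.1634,.15,JAR[2]+np.pi/2)"
```

```text
t4.13 tcp [0.3886 0.2242 0.2258] head 0.102 q [ 0.34  0.07 -0.29  1.2   0.    1.81] F [0.2 0.9 0.1] gap 0.052 grip 0.0
slide [-65.3  39.8  75.8] rotvec [ 0.  -0.1 65.4] zturn 65.4
```

Call:
{"method": "jog_arm", "body": {"moves": [{"slide":[-55,40,60],"angular":[0,0,60],"fingers":0.4},{"slide":[-55,40,60],"angular":[0,0,60],"fingers":0.4},{"slide":[-55,40,60],"angular":[0,0,60],"fingers":0.4},{"slide":[-55,40,60],"angular":[0,0,60],"fingers":0.4},{"slide":[-55,40,60],"angular":[0,0,60],"fingers":0.4},{"slide":[-55,40,60],"angular":[0,0,60],"fingers":0.4},{"slide":[-55,40,60],"angular":[0,0,60],"fingers":0.4},{"slide":[-55,40,60],"angular":[0,0,60],"fingers":0.4},{"slide":[-55,40,60],"angular":[0,0,60],"fingers":0.4},{"slide":[-55,40,60],"angular":[0,0,60],"fingers":0.4}]}}

```text
clock: 4.97
tcp_pos: [0.4335, 0.1756, 0.1655]
orientation: [-0.0, 0.951, 0.31, 0.0]
wrist_force: [-0.4, -0.6, 0.1]
finger_gap: 0.0511
grip_force: 0.0
```

```bash
python3 -c "
from h import *
go(.4349,.1634,.13,JAR[2]+np.pi/2)"
```

```text
t4.97 tcp [0.4335 0.1756 0.1655] head -0.940 q [ 0.21  0.15 -0.36  1.06  0.    2.72] F [-0.4 -0.6  0.1] gap 0.051 grip 0.0
slide [-6.1 10.7 35.5] rotvec [ 0.  -0.   5.6] zturn 5.6
```

Call:
{"method": "jog_arm", "body": {"moves": [{"slide":[-6,10.7,10],"angular":[0,0,5.6],"fingers":0.4},{"slide":[-6,10.7,25],"angular":[0,0,5.6],"fingers":0.4},{"slide":[-6,10.7,40],"angular":[0,0,5.6],"fingers":0.4},{"slide":[-6,10.7,50],"angular":[0,0,5.6],"fingers":0.4},{"slide":[-6,10.7,55],"angular":[0,0,5.6],"fingers":0.4},{"slide":[-6,10.7,55],"angular":[0,0,5.6],"fingers":0.4}]}}

```text
clock: 5.47
tcp_pos: [0.4341, 0.1634, 0.1094]
orientation: [-0.0, 0.964, 0.264, -0.001]
wrist_force: [-0.2, -0.1, -0.6]
finger_gap: 0.0516
grip_force: 0.0
```

```bash
python3 - <<'E'
from h import *
go(.4349,.1634,.086,JAR[2]+np.pi/2)
E
```

```text
t5.47 tcp [0.4341 0.1634 0.1094] head -1.036 q [ 0.19  0.19 -0.46  0.92  0.    2.79] F [-0.2 -0.1 -0.6] gap 0.052 grip 0.0
slide [ 0.8  0.4 23.4] rotvec [-0.   0.1  0.1] zturn 0.1
```

Call:
{"method": "jog_arm", "body": {"moves": [{"slide":[0.8,0.4,10],"angular":[0,0,0],"fingers":0.4},{"slide":[0.8,0.4,18],"angular":[0,0,0],"fingers":0.4},{"slide":[0.8,0.4,23.5],"angular":[0,0,0],"fingers":0.4},{"slide":[0.8,0.4,23.5],"angular":[0,0,0],"fingers":0.4},{"slide":[0.8,0.4,23.5],"angular":[0,0,0],"fingers":0.7},{"slide":[0.8,0.4,23.5],"angular":[0,0,0],"fingers":1},{"slide":[0.8,0.4,23.5],"angular":[0,0,0],"fingers":1},{"slide":[0.8,0.4,23.5],"angular":[0,0,0],"fingers":1},{"slide":[0.8,0.4,23.5],"angular":[0,0,0],"fingers":1},{"slide":[0.8,0.4,23.5],"angular":[0,0,0],"fingers":1}], "squeeze": 45}}

```text
clock: 6.3
tcp_pos: [0.4362, 0.1637, 0.0873]
orientation: [-0.0, 0.965, 0.264, 0.0]
wrist_force: [1.0, 1.0, 2.2]
finger_gap: 0.0131
grip_force: 46.2
```

```bash
python3 - <<'E'
from h import *
go(.4349,.1634,.16,JAR[2]+np.pi/2)
E
```

```text
t6.30 tcp [0.4362 0.1637 0.0873] head -1.037 q [ 0.19  0.21 -0.49  0.87  0.    2.79] F [1.  1.  2.2] gap 0.013 grip 46.2
slide [ -1.2  -0.4 -72.7] rotvec [ 0.  -0.1  0.1] zturn 0.1
```

Call:
{"method": "jog_arm", "body": {"moves": [{"slide":[0,0,-5],"angular":[0,0,0],"fingers":1},{"slide":[0,0,-15],"angular":[0,0,0],"fingers":1},{"slide":[0,0,-30],"angular":[0,0,0],"fingers":1},{"slide":[0,0,-45],"angular":[0,0,0],"fingers":1},{"slide":[0,0,-60],"angular":[0,0,-2],"fingers":1},{"slide":[0,0,-70],"angular":[0,0,-5],"fingers":1},{"slide":[0,0,-76],"angular":[0,0,-10],"fingers":1},{"slide":[0,0,-80],"angular":[0,0,-15],"fingers":1},{"slide":[0,0,-80],"angular":[0,0,-20],"fingers":1},{"slide":[0,0,-80],"angular":[0,0,-25],"fingers":1}]}}

```text
clock: 7.13
tcp_pos: [0.4357, 0.1635, 0.1673]
orientation: [0.0, 0.884, 0.468, 0.0]
wrist_force: [0.9, 0.9, -1.3]
finger_gap: 0.0131
grip_force: 45.7
```

```bash
python3 - <<'E'
from h import *
go(*HOL[:2],.165,HOL[2]+np.pi/2)
E
```

```text
t7.13 tcp [0.4357 0.1635 0.1673] head -0.596 q [ 0.19  0.14 -0.36  1.07  0.    2.35] F [ 0.9  0.9 -1.3] gap 0.013 grip 45.7
slide [-150.   221.7    2.3] rotvec [   0.     0.  -130.9] zturn -130.9
```

Call:
{"method": "jog_arm", "body": {"moves": [{"slide":[-3,5,0],"angular":[0,0,-5],"fingers":1},{"slide":[-10,15,0],"angular":[0,0,-11],"fingers":1},{"slide":[-20,30,0],"angular":[0,0,-18],"fingers":1},{"slide":[-32,47,0],"angular":[0,0,-25],"fingers":1},{"slide":[-45,66,0],"angular":[0,0,-32],"fingers":1},{"slide":[-58,85,0],"angular":[0,0,-39],"fingers":1},{"slide":[-71,105,0],"angular":[0,0,-46],"fingers":1},{"slide":[-84,124,0],"angular":[0,0,-53],"fingers":1},{"slide":[-97,143,0],"angular":[0,0,-60],"fingers":1},{"slide":[-107,158,0],"angular":[0,0,-66],"fingers":1}]}}

```text
clock: 7.97
tcp_pos: [0.5059, -0.0156, 0.1669]
orientation: [-0.0, 0.486, 0.874, -0.0]
wrist_force: [1.2, 0.9, -2.3]
finger_gap: 0.0132
grip_force: 45.8
```

```bash
python3 - <<'E'
from h import *
go(*HOL[:2],.165,HOL[2]+np.pi/2)
E
```

```text
t7.97 tcp [ 0.5059 -0.0156  0.1669] head 0.557 q [-0.19  0.22 -0.27  1.08 -0.    0.82] F [ 1.2  0.9 -2.3] gap 0.013 grip 45.8
slide [-74.3 -12.    1.9] rotvec [ -0.   -0.  -64.9] zturn -64.9
```

Call:
{"method": "jog_arm", "body": {"moves": [{"slide":[-8,-1,0],"angular":[0,0,-7],"fingers":1},{"slide":[-20,-3,0],"angular":[0,0,-14],"fingers":1},{"slide":[-34,-5,0],"angular":[0,0,-21],"fingers":1},{"slide":[-46,-7,0],"angular":[0,0,-28],"fingers":1},{"slide":[-56,-9,0],"angular":[0,0,-35],"fingers":1},{"slide":[-64,-10,0],"angular":[0,0,-42],"fingers":1},{"slide":[-70,-11,0],"angular":[0,0,-49],"fingers":1},{"slide":[-73,-12,0],"angular":[0,0,-56],"fingers":1},{"slide":[-74,-12,0],"angular":[0,0,-62],"fingers":1},{"slide":[-74.3,-12,0],"angular":[0,0,-64.9],"fingers":1}]}}

```text
clock: 8.8
tcp_pos: [0.5341, -0.0839, 0.1667]
orientation: [-0.001, -0.059, 0.998, 0.0]
wrist_force: [-0.4, 0.2, -2.9]
finger_gap: 0.0132
grip_force: 45.7
```

```bash
cat > see.py <<'E'
from fit import *
def fitside():
    pass
E
python3 - <<'E'
from fit import *
go(*HOL[:2],.165,HOL[2]+np.pi/2)
s,t,r=st();M=r.as_matrix()
p=read_camera("top");q=read_camera("side")
yaw=np.arctan2(M[1,1],M[0,1])-np.pi/2
zj=t[2]-.0873
def J(L):
    c,s=np.cos(yaw),np.sin(yaw);return np.array([t[0]+c*L[0]-s*L[1],t[1]+s*L[0]+c*L[1],zj+L[2]])
A=np.linspace(0,2*np.pi,60)
cur=[[J((R_*np.cos(a),max(R_*np.sin(a),-f),z)) for a in A] for R_,f,z in((.0335,.0235,.07),(.0335,.0235,.058),(.029,.019,0))]
H=lambda x,y,z:np.r_[hol(x,y),z]
cur.append([H(.034*np.cos(a),max(.034*np.sin(a),-.024),.042) for a in A])
b=[]
for cam in(p,q):
    c0=proj(cam,np.r_[t[:2],.08]).astype(int);x0,y0=c0-50
    im=cv2.resize(np.ascontiguousarray(cam["color"][y0:y0+100,x0:x0+100,::-1]),None,fx=4,fy=4,interpolation=2)
    for c in cur: cv2.polylines(im,[np.array([((proj(cam,X)+.5-[x0,y0])*4).astype(int) for X in c])],False,(0,0,255),1)
    b.append(im)
cv2.imwrite("pics/held.png",np.hstack(b))
E
```

```text
t8.80 tcp [ 0.5341 -0.0839  0.1667] head 1.688 q [-0.3   0.28 -0.18  1.1  -0.   -0.42] F [-0.4  0.2 -2.9] gap 0.013 grip 45.7
slide [-0.7 -1.3  1.7] rotvec [ 0.  -0.1 -0. ] zturn -0.0
```

View pics/held.png

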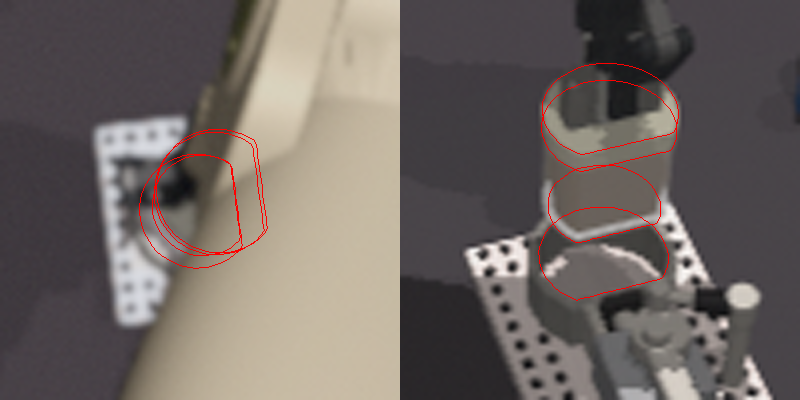

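Side view: the held jar is upright, its flat faces the jaw, and the predicted outline lies within about 1 px of the image. I'll lower it now.

Call:
{"method": "jog_arm", "body": {"moves": [{"slide":[-0.3,-1.6,5],"angular":[0,0,0],"fingers":1},{"slide":[-0.3,-1.6,15],"angular":[0,0,0],"fingers":1},{"slide":[-0.3,-1.6,25],"angular":[0,0,0],"fingers":1},{"slide":[-0.3,-1.6,31],"angular":[0,0,0],"fingers":1},{"slide":[-0.3,-1.6,35],"angular":[0,0,0],"fingers":1},{"slide":[-0.3,-1.6,38],"angular":[0,0,0],"fingers":1},{"slide":[-0.3,-1.6,41],"angular":[0,0,0],"fingers":1},{"slide":[-0.3,-1.6,44],"angular":[0,0,0],"fingers":1},{"slide":[-0.3,-1.6,46],"angular":[0,0,0],"fingers":1},{"slide":[-0.3,-1.6,46],"angular":[0,0,0],"fingers":1}]}}

```text
clock: 9.73
tcp_pos: [0.5348, -0.0851, 0.1206]
orientation: [-0.0, -0.057, 0.998, 0.0]
wrist_force: [0.1, 0.1, -2.3]
finger_gap: 0.0134
grip_force: 45.7
```

```bash
python3 - <<'E'
from h import *
go(.5345,-.0855,.0993,HOL[2]+np.pi/2)
E
```

```text
t9.73 tcp [ 0.5348 -0.0851  0.1206] head 1.684 q [-0.31  0.32 -0.26  1.    0.   -0.42] F [ 0.1  0.1 -2.3] gap 0.013 grip 45.7
slide [ 0.4 -0.4 21.3] rotvec [ 0.  -0.  -0.3] zturn -0.3
```

Call:
{"method": "jog_arm", "body": {"moves": [{"slide":[0,0,3],"angular":[0,0,0],"fingers":1},{"slide":[0,0,6],"angular":[0,0,0],"fingers":1},{"slide":[0,0,9],"angular":[0,0,0],"fingers":1},{"slide":[0,0,12],"angular":[0,0,0],"fingers":1},{"slide":[0,0,15],"angular":[0,0,0],"fingers":1},{"slide":[0,0,17],"angular":[0,0,0],"fingers":1},{"slide":[0,0,19],"angular":[0,0,0],"fingers":1},{"slide":[0,0,20.5],"angular":[0,0,0],"fingers":1},{"slide":[0,0,20.5],"angular":[0,0,0],"fingers":1}]}}

```text
clock: 10.48
tcp_pos: [0.5347, -0.0851, 0.1001]
orientation: [-0.0, -0.057, 0.998, 0.0]
wrist_force: [1.1, -0.9, -2.4]
finger_gap: 0.0128
grip_force: 45.7
```

```bash
python3 - <<'E'
from h import *
go(.5345,-.0855,.0993,HOL[2]+np.pi/2)
E
```

```text
t10.48 tcp [ 0.5347 -0.0851  0.1001] head 1.684 q [-0.31  0.33 -0.29  0.95  0.   -0.42] F [ 1.1 -0.9 -2.4] gap 0.013 grip 45.7
slide [ 0.3 -0.4  0.8] rotvec [ 0.  -0.  -0.3] zturn -0.3
```

Now the last millimetre until it touches, then release gently.

Call:
{"method": "jog_arm", "body": {"moves": [{"slide":[0,0,0.7],"angular":[0,0,0],"fingers":1},{"slide":[0,0,1.3],"angular":[0,0,0],"fingers":1},{"slide":[0,0,1.3],"angular":[0,0,0],"fingers":1}]}}

```text
clock: 10.73
tcp_pos: [0.5352, -0.0852, 0.0994]
orientation: [0.0, -0.057, 0.998, -0.0]
wrist_force: [0.2, -0.1, -1.4]
finger_gap: 0.013
grip_force: 45.8
```

```bash
python3 - <<'E'
from h import *
go(.5345,-.0855,.0993,HOL[2]+np.pi/2)
E
```

```text
t10.73 tcp [ 0.5352 -0.0852  0.0994] head 1.684 q [-0.31  0.34 -0.29  0.95  0.   -0.42] F [ 0.2 -0.1 -1.4] gap 0.013 grip 45.8
slide [ 0.7 -0.2  0.1] rotvec [-0.   0.  -0.3] zturn -0.3
```

Call:
{"method": "jog_arm", "body": {"moves": [{"slide":[0,0,0.6],"angular":[0,0,0],"fingers":1},{"slide":[0,0,1],"angular":[0,0,0],"fingers":1},{"slide":[0,0,1],"angular":[0,0,0],"fingers":1},{"slide":[0,0,1],"angular":[0,0,0],"fingers":1}]}}

```text
clock: 11.07
tcp_pos: [0.5353, -0.0853, 0.0993]
orientation: [0.001, -0.057, 0.998, -0.0]
wrist_force: [-1.4, 0.3, 6.1]
finger_gap: 0.0132
grip_force: 46.8
```

```bash
python3 - <<'E'
from h import *
go(.5345,-.0855,.0993,HOL[2]+np.pi/2)
E
```

```text
t11.07 tcp [ 0.5353 -0.0853  0.0993] head 1.684 q [-0.31  0.34 -0.29  0.95 -0.   -0.42] F [-1.4  0.3  6.1] gap 0.013 grip 46.8
slide [ 0.8 -0.1  0. ] rotvec [-0.   0.1 -0.3] zturn -0.3
```

Contact at exactly the expected height. Releasing and lifting.

Call:
{"method": "jog_arm", "body": {"moves": [{"slide":[0,0,0],"angular":[0,0,0],"fingers":0.7},{"slide":[0,0,0],"angular":[0,0,0],"fingers":0.55},{"slide":[0,0,0],"angular":[0,0,0],"fingers":0.55},{"slide":[0,0,0],"angular":[0,0,0],"fingers":0.55},{"slide":[0,0,-10],"angular":[0,0,0],"fingers":0.55},{"slide":[0,0,-25],"angular":[0,0,0],"fingers":0.55},{"slide":[0,0,-45],"angular":[0,0,0],"fingers":0.55},{"slide":[0,0,-65],"angular":[0,0,0],"fingers":0.55},{"slide":[0,0,-80],"angular":[0,0,0],"fingers":0.55},{"slide":[0,0,-80],"angular":[0,0,0],"fingers":0.55}]}}

```text
clock: 11.9
tcp_pos: [0.537, -0.0857, 0.1823]
orientation: [0.003, -0.057, 0.998, -0.001]
wrist_force: [0.9, 0.1, -0.1]
finger_gap: 0.0384
grip_force: 0.0
```

```bash
python3 - <<'E'
from h import *
print(hol(0,-.17))
go(*hol(0,-.17),.18,HOL[2])
E
```

```text
[ 0.55501348 -0.25391783]
t11.90 tcp [ 0.537  -0.0857  0.1823] head 1.684 q [-0.31  0.27 -0.16  1.13  0.   -0.42] F [ 0.9  0.1 -0.1] gap 0.038 grip 0.0
slide [   1.2 -169.1    2.7] rotvec [ 0.1  0.4 89.7] zturn 89.7
```

Call:
{"method": "jog_arm", "body": {"moves": [{"slide":[0,-10,0],"angular":[0,0,7],"fingers":0.6},{"slide":[0,-30,0],"angular":[0,0,14],"fingers":0.6},{"slide":[0,-50,0],"angular":[0,0,21],"fingers":0.6},{"slide":[0,-70,0],"angular":[0,0,28],"fingers":0.6},{"slide":[0,-90,0],"angular":[0,0,35],"fingers":0.6},{"slide":[0,-110,0],"angular":[0,0,42],"fingers":0.6},{"slide":[0,-130,0],"angular":[0,0,49],"fingers":0.6},{"slide":[0,-150,0],"angular":[0,0,56],"fingers":0.6},{"slide":[1,-165,2],"angular":[0,0,63],"fingers":0.6},{"slide":[1,-169,2],"angular":[0,0,70],"fingers":0.6}]}}

```text
clock: 12.73
tcp_pos: [0.5529, -0.2555, 0.1752]
orientation: [-0.0, 0.53, 0.848, -0.0]
wrist_force: [0.2, -0.1, -1.0]
finger_gap: 0.0344
grip_force: 0.0
```

```bash
python3 - <<'E'
from fit import *
go(*hol(0,-.17),.18,HOL[2])
p=read_camera("top");q=read_camera("side")
for k in("lever_post","keyed_jar","lever_pivot"):
    for c in(p,q): print(k,[(np.round(d["point"],1),round(d["p"],2)) for d in tip_of(k,c)[:2]])
print(fitjar(p,proj(p,np.r_[HOL[:2],.082]),z=.082,win=30,thr=170))
im=q["color"].copy()
A=np.linspace(0,2*np.pi,60)
H=lambda x,y,z:np.r_[hol(x,y),z]
cur=[[H(.0335*np.cos(a),max(.0335*np.sin(a),-.0235),.082) for a in A],[H(.008*np.cos(a),-.17+.008*np.sin(a),.125) for a in A]]
b=[]
for cam in(p,q):
    x0,y0=proj(cam,H(0,-.08,.08)).astype(int)-65
    m=cv2.resize(np.ascontiguousarray(cam["color"][y0:y0+130,x0:x0+130,::-1]),None,fx=3,fy=3,interpolation=2)
    for c in cur: cv2.polylines(m,[np.array([((proj(cam,X)+.5-[x0,y0])*3).astype(int) for X in c])],False,(0,0,255),1)
    b.append(m)
cv2.imwrite("pics/seat.png",np.hstack(b))
E
```

```text
t12.73 tcp [ 0.5529 -0.2555  0.1752] head 0.454 q [-0.56  0.41  0.01  1.18 -0.    0.55] F [ 0.2 -0.1 -1. ] gap 0.034 grip 0.0
slide [ 0.5  2.6 -4.9] rotvec [-0.   0.  19.3] zturn 19.3
lever_post [(array([412.2, 191.4]), 0.96)]
lever_post [(array([328.3, 314.7]), 0.96), (array([308.2, 294.8]), 0.34)]
keyed_jar [(array([333.1, 207.2]), 0.75)]
keyed_jar [(array([297.2, 280.6]), 0.73), (array([297.5, 279.6]), 0.62)]
lever_pivot [(array([331.7, 204.5]), 0.19)]
lever_pivot [(array([307.2, 293.3]), 0.85)]
(array([ 0.53524334, -0.09451752,  0.10811731]), np.float64(0.015550258602986703), 1001)
```

View pics/seat.png

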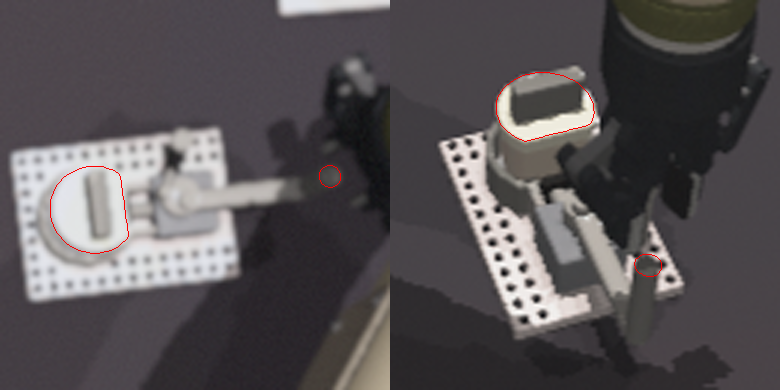

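Seated: the lid outline at seated height matches both views (top (93, 210), side (547, 107) in the crop), and the flat faces the jaw. Next I align over the post and descend around it.

Call:
{"method": "jog_arm", "body": {"moves": [{"slide":[0.5,2.6,0],"angular":[0,0,7],"fingers":0.6},{"slide":[0.5,2.6,0],"angular":[0,0,14],"fingers":0.6},{"slide":[0.5,2.6,0],"angular":[0,0,19.3],"fingers":0.6},{"slide":[0.5,2.6,15],"angular":[0,0,19.3],"fingers":0.6},{"slide":[0.5,2.6,30],"angular":[0,0,19.3],"fingers":0.6},{"slide":[0.5,2.6,30],"angular":[0,0,19.3],"fingers":0.6}]}}

```text
clock: 13.63
tcp_pos: [0.5538, -0.2501, 0.1435]
orientation: [-0.002, 0.661, 0.751, -0.0]
wrist_force: [0.0, 0.6, -0.4]
finger_gap: 0.0346
grip_force: 0.0
```

```bash
python3 - <<'E'
from h import *
go(*hol(0,-.17),.105,HOL[2])
E
```

```text
t13.63 tcp [ 0.5538 -0.2501  0.1435] head 0.127 q [-0.56  0.42 -0.04  1.11  0.    0.89] F [ 0.   0.6 -0.4] gap 0.035 grip 0.0
slide [-4.1  0.8 38.5] rotvec [-0.2 -0.2  0.5] zturn 0.5
```

Call:
{"method": "jog_arm", "body": {"moves": [{"slide":[-4,0.8,4],"angular":[0,0,0.5],"fingers":0.6},{"slide":[-4,0.8,10],"angular":[0,0,0.5],"fingers":0.6},{"slide":[-4,0.8,17],"angular":[0,0,0.5],"fingers":0.6},{"slide":[-4,0.8,24],"angular":[0,0,0.5],"fingers":0.6},{"slide":[-4,0.8,31],"angular":[0,0,0.5],"fingers":0.6},{"slide":[-4,0.8,38],"angular":[0,0,0.5],"fingers":0.6},{"slide":[-4,0.8,38],"angular":[0,0,0.5],"fingers":0.6}]}}

```text
clock: 14.22
tcp_pos: [0.5555, -0.2548, 0.1062]
orientation: [-0.001, 0.665, 0.747, -0.0]
wrist_force: [-0.8, 0.6, -0.3]
finger_gap: 0.034
grip_force: 0.0
```

```bash
cat > arc.py <<'E'
from h import *
import sys
go(*hol(0,-.17),.105,HOL[2])
s,t,r=st();M=r.as_matrix()
for th in map(float,sys.argv[1:]):
    x,y=hol(-.095*np.sin(th),-.075-.095*np.cos(th));d=np.array([x,y,.105])-t;h=np.arctan2(M[1,1],M[0,1])
    print(th,(M.T@d*1000).round(1),"turn %.1f"%np.degrees(h-(HOL[2]-th)))
E
python3 arc.py .1 .2 .3 .4 .5 .6 .7 .8 .9 1.0
```

```text
t14.22 tcp [ 0.5555 -0.2548  0.1062] head 0.117 q [-0.56  0.45 -0.09  1.03  0.    0.89] F [-0.8  0.6 -0.3] gap 0.034 grip 0.0
slide [ 1.  -0.4  1.2] rotvec [-0.1 -0.1 -0.1] zturn -0.1
0.1 [ 1.4 -9.9  1.2] turn 5.7
0.2 [  2.8 -19.3   1.2] turn 11.4
0.3 [  5.2 -28.5   1.2] turn 17.1
0.4 [  8.4 -37.4   1.3] turn 22.9
0.5 [ 12.6 -46.    1.3] turn 28.6
0.6 [ 17.5 -54.1   1.3] turn 34.3
0.7 [ 23.3 -61.6   1.3] turn 40.0
0.8 [ 29.7 -68.6   1.4] turn 45.8
0.9 [ 36.8 -74.9   1.4] turn 51.5
1.0 [ 44.6 -80.4   1.4] turn 57.2
```

Call:
{"method": "jog_arm", "body": {"moves": [{"slide":[1.4,-9.9,1],"angular":[0,0,5.7],"fingers":0.6},{"slide":[2.8,-19.3,1],"angular":[0,0,11.4],"fingers":0.6},{"slide":[5.2,-28.5,1],"angular":[0,0,17.1],"fingers":0.6},{"slide":[8.4,-37.4,1],"angular":[0,0,22.9],"fingers":0.6},{"slide":[12.6,-46,1],"angular":[0,0,28.6],"fingers":0.6},{"slide":[17.5,-54.1,1],"angular":[0,0,34.3],"fingers":0.6},{"slide":[23.3,-61.6,1],"angular":[0,0,40],"fingers":0.6},{"slide":[29.7,-68.6,1],"angular":[0,0,45.8],"fingers":0.6},{"slide":[36.8,-74.9,1],"angular":[0,0,51.5],"fingers":0.6},{"slide":[44.6,-80.4,1],"angular":[0,0,57.2],"fingers":0.6}]}}

```text
clock: 15.05
tcp_pos: [0.4733, -0.2235, 0.1077]
orientation: [0.003, 0.942, 0.335, 0.001]
wrist_force: [4.0, -9.2, -5.9]
finger_gap: 0.0343
grip_force: 4.6
```

```bash
python3 arc.py 1 1.1 1.2 1.3 1.4 1.45 1.5
```

```text
t15.05 tcp [ 0.4733 -0.2235  0.1077] head -0.888 q [-0.59  0.29 -0.33  0.94 -0.    1.87] F [ 4.  -9.2 -5.9] gap 0.034 grip 4.6
slide [44.1 75.2  3.2] rotvec [  0.4   0.2 -57.6] zturn -57.6
1.0 [ 0.  -4.5  2.7] turn -0.3
1.1 [  0.4 -14.    2.6] turn 5.4
1.2 [  1.8 -23.4   2.5] turn 11.1
1.3 [  4.1 -32.6   2.5] turn 16.9
1.4 [  7.3 -41.6   2.4] turn 22.6
1.45 [  9.2 -45.9   2.4] turn 25.5
1.5 [ 11.4 -50.1   2.3] turn 28.3
```

Call:
{"method": "jog_arm", "body": {"moves": [{"slide":[0.4,-9.5,1],"angular":[0,0,5.7],"fingers":0.6},{"slide":[1.8,-19,1],"angular":[0,0,11.4],"fingers":0.6},{"slide":[4.1,-28,1],"angular":[0,0,17.1],"fingers":0.6},{"slide":[7.3,-37,1],"angular":[0,0,22.9],"fingers":0.6},{"slide":[9.2,-41.5,1],"angular":[0,0,25.8],"fingers":0.6},{"slide":[9.2,-41.5,1],"angular":[0,0,25.8],"fingers":0.6},{"slide":[9.2,-41.5,1],"angular":[0,0,25.8],"fingers":0.6}]}}

```text
clock: 15.63
tcp_pos: [0.4523, -0.1827, 0.1064]
orientation: [0.0, 0.993, 0.12, 0.0]
wrist_force: [0.6, -0.8, -0.1]
finger_gap: 0.034
grip_force: 0.0
```

```bash
python3 arc.py 1.3 1.4 1.5; python3 - <<'E'
from h import *
b=[]
for n in("top","side"):
    p=read_camera(n);x0,y0=proj(p,np.r_[hol(-.04,-.08),.08]).astype(int)-65
    print(n,[(np.round(d["point"],1),round(d["p"],2)) for d in tip_of("lever_post",p)[:2]],[proj(p,np.r_[hol(-.095*np.sin(t),-.075-.095*np.cos(t)),.105]).round(1) for t in(1.1,1.4)])
    b.append(cv2.resize(p["color"][y0:y0+130,x0:x0+130,::-1],None,fx=3,fy=3,interpolation=2))
cv2.imwrite("pics/lev.png",np.hstack(b))
E
```

```text
t15.63 tcp [ 0.4523 -0.1827  0.1064] head -1.330 q [-0.55  0.23 -0.41  0.93 -0.    2.35] F [ 0.6 -0.8 -0.1] gap 0.034 grip 0.0
slide [82.7 93.7  1.5] rotvec [  0.   -0.  -82.9] zturn -82.9
1.3 [ 0.4 13.4  1.4] turn -8.5
1.4 [-0.5  4.   1.4] turn -2.7
1.5 [-0.5 -5.5  1.4] turn 3.0
top [(array([384. , 239.2]), 0.57)] [array([395.4, 232.6]), array([384., 238.])]
side [(array([264. , 298.1]), 0.82)] [array([274.6, 306.9]), array([265.4, 296.8])]
```

View pics/lev.png

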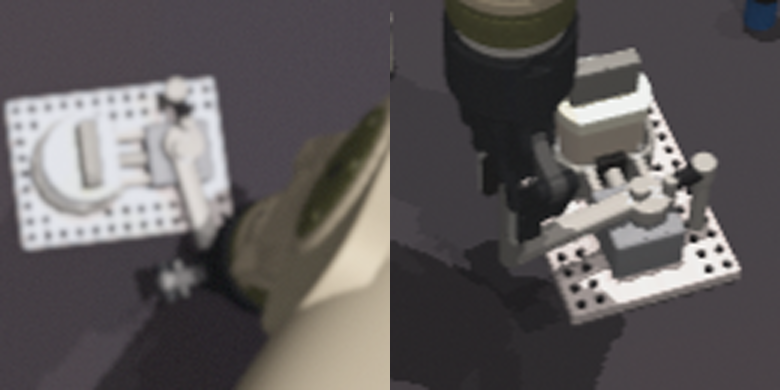

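The lever has swung over and sits at the closed stop: the post is at side (264, 298) against a predicted (265, 297) for 1.4 rad, with no force on the fingers. Lifting straight up.

Call:
{"method": "jog_arm", "body": {"moves": [{"slide":[0,3,-5],"angular":[0,0,0],"fingers":0.6},{"slide":[0,3,-20],"angular":[0,0,0],"fingers":0.6},{"slide":[0,3,-40],"angular":[0,0,0],"fingers":0.6},{"slide":[0,3,-60],"angular":[0,0,0],"fingers":0.6},{"slide":[0,3,-80],"angular":[0,0,0],"fingers":0.6},{"slide":[20,3,-110],"angular":[0,0,0],"fingers":0.6},{"slide":[0,-30,-130],"angular":[0,0,0],"fingers":0.6},{"slide":[0,-60,-130],"angular":[0,0,0],"fingers":0.6},{"slide":[0,-60,-130],"angular":[0,0,0],"fingers":0.6},{"slide":[0,-60,-130],"angular":[0,0,0],"fingers":0.6}]}}

```text
clock: 16.67
tcp_pos: [0.438, -0.1237, 0.2369]
orientation: [0.0, 0.993, 0.12, 0.001]
wrist_force: [0.1, 0.4, 0.4]
finger_gap: 0.0341
grip_force: 0.0
```

```bash
python3 - <<'E'
from h import *
go(.45,-.18,.23,0)
A=np.linspace(0,2*np.pi,60)
H=lambda x,y,z:np.r_[hol(x,y),z]
t=1.4
cur=[[H(.0335*np.cos(a),max(.0335*np.sin(a),-.0235),.082) for a in A],[H(-.095*np.sin(t)+.008*np.cos(a),-.075-.095*np.cos(t)+.008*np.sin(a),.125) for a in A]]
b=[]
for n in("top","side"):
    p=read_camera(n);x0,y0=proj(p,np.r_[hol(-.04,-.08),.08]).astype(int)-65
    print(n,[(np.round(d["point"],1),round(d["p"],2)) for d in tip_of("lever_post",p)[:2]])
    m=cv2.resize(np.ascontiguousarray(p["color"][y0:y0+130,x0:x0+130,::-1]),None,fx=3,fy=3,interpolation=2)
    for c in cur: cv2.polylines(m,[np.array([((proj(p,X)+.5-[x0,y0])*3).astype(int) for X in c])],False,(0,0,255),1)
    b.append(m)
cv2.imwrite("pics/end.png",np.hstack(b))
E
```

```text
t16.67 tcp [ 0.438  -0.1237  0.2369] head -1.330 q [-0.45  0.08 -0.26  1.23  0.    2.45] F [0.1 0.4 0.4] gap 0.034 grip 0.0
slide [-1.8 57.5  7. ] rotvec [  0.1  -0.  -76.2] zturn -76.2
top []
side [(array([263.4, 298.5]), 0.67)]
```

View pics/end.png

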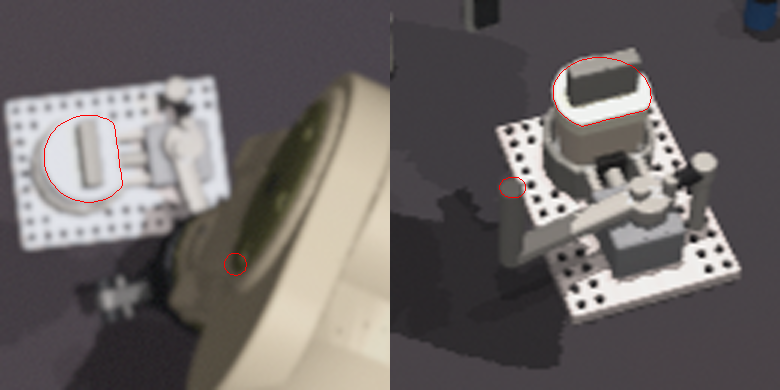

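In the side view the jar is seated on its model outline at (602, 91). The released lever rests at the 1.4 rad mark at (512, 187), and the gripper is clear. Handing in.

```bash
python3 -c "
from workcell import *
print(hand_in())"
```

```text
the job is handed in; nothing more can be done
None
```

I handed the job in at about 17 s: the keyed jar is seated in the nest with its flat to the jaw, the lever is snapped closed at about 1.4 rad, the gripper is clear and no bystander was touched; no verdict came back.

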